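# Lock a filter cartridge into the bench filter head

### The arm

A 6-joint arm with a two-finger parallel gripper is mounted at the origin on a cart in front of the work surface, level with it; the furniture and walls round the work are solid. World frame = base frame: x ahead of the robot, y to its left, z up, the work surface at z = 0. Lengths are in m, angles in rad, forces in N, time in s.
With the tool pointing down it reaches from about 0.325 to 0.775 m from the base axis. Payload 5.5 kg.
Tool frame: the origin (TCP) lies midway between the tips of the shut fingers; the grasp point (between the pads) lies 19 mm behind it (r.grip_depth is the y of the grasp point in the tool frame, in m); y points along the fingers, z is the direction in which the jaws open and shut, and the axes are right-handed (so a half turn about y gives the same grasp; the last joint's range is limited). The gripper opens to 88 mm and grips with 3 to 60 N. Pads are 20 mm wide; open, the fingers measure 115 mm over their backs; the gripper's body (75 mm by 178 mm) begins 61 mm behind the grasp point.
Start: joints at [-1.373, 0.091, 1.231, -0, 1.82, -0.057], TCP at [0.151, -0.581, 0.223] pointing down, gripper open.
Joint ranges: [-2.87, 2.87], [-0.86, 2.18], [0.17, 2.46], [-1.51, 4.65], [0.06, 2.69], [-2.65, 2.65]. Speed limits (rad/s): [2.57, 2.57, 3.01, 3.14, 3.14, 3.14].

### API

Orientations are given as [roll, pitch, yaw] about the fixed x, y, z axes, in that order (R = Rz(yaw) Ry(pitch) Rx(roll)).
In Python, from workcell import readout, viewer, workorder, models, r gives the robot as it stands.
- The arm moves only by the shell command python3 -m jog 'ROWS' [FORCE]. ROWS is JSON, a list of rows, each a list of 3 entries, a list of its own where there are three numbers: the finger opening in m, from 0 to 0.0878, then the shift along the tool's x, y, z in m, then the turn about the tool's y in rad. A call has 1 to 10 rows; each row shifts and turns the commanded pose from where the row before left it, along the tool's axes as they then stand; what a row does not reach is not made up. A row lasts 1/8 s, in which the tool goes at most 62.5 mm and 10.7 degrees, less where a joint would pass 70% of its speed; a pose out of reach is approached as far as the arm can. A call with a gripper value outside its range is refused whole. The fingers move at their own pace and stop on an object; FORCE is the grip in N (left out, the last holds). Time passes only in rows, so rows that do not move let the fingers close. It gives the time, the measured TCP pose, the force and the opening at its end, in the units of the state.
- readout.sense(): the state, without advancing time (a new reading comes with each control period).
- viewer.capture(name): name is "scene" or "top" or "wrist"; returns (picture, depth): 384x512x3 uint8, red, green, blue; 384x512 float32, m along the optical axis (not along the pixel's ray), 0 where there is no reading.
- viewer.get_calibration(name): a dict with "mtx" (3x3 intrinsics, pixels), "position" and "attitude" of the camera in the world; the wrist camera has in their place "tool_from_camera" (4x4, takes a point from camera to tool coordinates, whose origin is the TCP and whose axes are the tool frame's). Camera axes: x right, y down, z forward; pixel columns grow to the right and rows downward; lengths in m; the calibration is good to about 2 mm. The wrist camera is an equidistant fisheye: a pixel r from the principal point sees the ray r / f radians off the axis. A picture is of the moment at which its call begins: read the wrist's pose just before it. get_calibration takes no time and is no camera call.
- workorder.sign_off(): hands the job in, once; it reports no verdict.
Trained networks look in the newest picture that a camera, given by its name, has taken for a name from the list of things; names that differ only in an ending like _2 or _b are one class to them, and where a whole thing is asked for, a point or a joint stands for the part that bears it (a point fixed in the world has none). Each returns a list of dicts, best first, with "confidence" (0 to 1); they miss things now and then, are a little off and sometimes report something else, mostly with a low value. They report only what shows in the picture. A call takes as long as a camera call.
- models.find_in(camera, label): "rect" ([left, top, right, bottom] in pixels, round what is visible of it).
- models.trace(camera, label): "mask" (384x512 bool, what is visible of it) and "rect" ([left, top, right, bottom] in pixels, round what is visible of it).
The state is a dict: "time_s": time; "joints": joint angles; "qd": joint speeds; "joint_efforts": joint torques, N m; "eef_pos": TCP position; "tool_rot": TCP orientation; "contact_force": force on the tool from outside, world axes, zero at the start; "wrist_torque": the same for the moment, N m; "width": finger opening in m.
Only numpy, scipy, OpenCV 4.12 (cv2) and the standard library are available. Lean on these libraries where they do the work, as an engineer would, in place of code of your own. Each camera call takes 0.05 s, during which the arm holds its last target. There are 200 camera calls.

### The job

Fit the filter cartridge into the round filter head on the bench: push it in gently against its spring, then turn it clockwise to the stop so that it locks, and leave it locked with the cap level. Do not force it, and leave the other things on the bench where they are.

Things in the scene. Friction and masses are not known exactly. Their poses are not given: they have to be found in the camera images.
- cartridge_center (a point): Loose filter cartridge, upright on the bench, 76 mm tall, about 0.12 kg: white round barrel 40 mm across (lowest 6 mm tapers to 33) with two opposite lugs, grey cap 58 mm across with a grip bar on top. The point is on its axis, 38 mm above its lower end = level of the cap's underside (cap 8 mm thick). x: along lugs and bar; z: up. Half a turn about z makes no difference.
- cartridge_bar (a point): Centre of the cartridge's upright grip bar, 23 mm above cartridge_center, same axes. Bar: 40 mm long along x, 14 mm thick along y, 30 mm tall; its foot stands on the cap's top, 8 mm above cartridge_center.
- cartridge_lugs (a point): Point on the cartridge's axis mid-way between its two lugs, 17 mm below cartridge_center, same axes. Lugs lie on +x and -x, reach 28 mm from the axis, about 9 mm wide, 6 mm tall (3 mm above and below this point).
- port_mouth (a point): Filter head fixed to the bench: round aluminium housing 84 mm across (foot 104), 50 mm tall, with a steel collar in its mouth. Point: centre of the mouth at the collar's top. z: up; x: where a small hose nipple sticks out near the foot. Collar: 44 mm bore and two opposite lug slots, 3.5 mm wider than the lugs, with 62 mm across their ends. Slot angle: see port_landing.
- port_landing (a point): On the head's axis, 20 mm above port_mouth (same axes): cartridge_center is here when the lugs rest on the collar's top face, not in the slots. The collar is clamped at any angle: the line through its slots is within 0.45 rad either way of x and is not reported. Look for the slots, or touch the collar lightly and turn until the lugs drop in.
- port_turn (a point): On its axis, 4 mm above port_mouth (same axes): with cartridge_center here the lugs are 2 mm clear under the ledge (they clear from 6 mm, 9 N) and the hard bottom (11 N) is 2 mm lower. Spring: met 18 mm above port_mouth at 3 N, then +0.5 N per mm. Pressed so, the cartridge turns only clockwise from above, 1.24 rad (+-0.08) to a stop that gives 0.25 rad per Nm; 0.3 Nm is ample.
- port_locked (a point): On the head's axis, 9.5 mm above port_mouth (same axes): cartridge_center is here when locked. Let go at the stop, the spring lifts the lugs 3.5 mm into two pockets that keep it from turning back. Not locked, it springs up to 18 mm above port_mouth. More than 60 N of contact between cartridge and head (about 1 Nm of turning at the stop) counts as forcing it.
- petri: petri dish lying among the work, 88 mm across, 17 mm tall; bystander; origin at the centre of its underside
- amber_vial: small amber vial with white cap, 27 mm across, 58 mm tall; bystander; origin at the centre of its underside
- bench_forceps: steel forceps lying flat, 118 mm long along its y; bystander; origin at the centre of its underside
- bench_timer: square bench timer, 66 x 66 x 18 mm; bystander; origin at the centre of its underside
- coverslips: tiny square cover-slip box, 26 x 26 x 18 mm; bystander; origin at the centre of its underside
- pen: marker pen lying flat, 129 mm long along its y, 13 mm thick; bystander; origin at the centre of its underside

How it is judged:
By the outcome, as a careful person would: the job done as asked, in the order asked, and still so for the second after the job is handed in, with the robot touching nothing.
It also fails if it takes over 72 s, if anything falls off the work surface, if the arm or the gripper's body presses on something with over 40 N, if the wrist force passes 120 N, or if a joint passes its speed limit or range.

## Working session

There is one attempt and no reset: what is moved stays moved. The work goes in short steps, Python scripts to look and compute and a shell command to move; the robot and the scene stay as the last step left them, time stands still between calls to the robot, and variables do not carry over. Pictures are saved under pics/ and viewed, about 8 in all and at most 12, crops included, and the job is handed in when it is done.

```bash
mkdir -p pics; ls; cat > h.py <<'E'
import numpy as np,cv2
from scipy.spatial.transform import Rotation as R
from workcell import readout,viewer,workorder,models,r
def cap(n):
    s=readout.sense(); p,d=viewer.capture(n); return s,p,d
def save(p,f): cv2.imwrite('pics/'+f,cv2.cvtColor(p,cv2.COLOR_RGB2BGR))
def rot(a):
    a=np.array(a,float)
    if a.shape==(3,3): return a
    if a.size==4: return R.from_quat(a).as_matrix()
    return R.from_euler('xyz',a).as_matrix()
def campose(n,s):
    c=viewer.get_calibration(n)
    if n=='wrist':
        T=np.array(c['tool_from_camera']); Rt=rot(s['tool_rot'])
        return c,Rt@T[:3,:3],Rt@T[:3,3]+np.array(s['eef_pos'])
    return c,rot(c['attitude']),np.array(c['position'])
def cloud(n,s,d):
    c,Rc,t=campose(n,s); K=np.array(c['mtx']); v,u=np.mgrid[0:384,0:512]
    x=(u-K[0,2])/K[0,0]; y=(v-K[1,2])/K[1,1]
    if n=='wrist':
        th=np.hypot(x,y); k=np.tan(np.minimum(th,1.5))/np.maximum(th,1e-9); x=x*k; y=y*k
    P=np.stack([x*d,y*d,d],-1)@Rc.T+t
    P[d==0]=np.nan
    return P
E
python3 - <<'E'
from h import *
print(readout.sense()); print(r.grip_depth)
for n in ['top','scene']:
    s,p,d=cap(n); P=cloud(n,s,d); save(p,n+'1.png')
    c=viewer.get_calibration(n); print(n,c['position'],c['attitude'])
    for l in ['cartridge_center','port_mouth','petri','amber_vial','bench_forceps','bench_timer','coverslips','pen']:
        for m in models.trace(n,l)[:2]:
            q=P[m['mask']]; q=q[~np.isnan(q[:,0])]
            print(l,round(m['confidence'],2),np.round(m['rect']),np.round(np.median(q,0),3),np.round(q.min(0),3),np.round(q.max(0),3)) if len(q) else print(l,'nodepth')
E
```

```text
pics
{'time_s': 0.0, 'joints': array([-1.37271077e+00,  9.18330334e-02,  1.23188582e+00, -3.03025223e-06,
        1.81977508e+00, -5.67250751e-02]), 'qd': array([-8.35144495e-05, -8.49073985e-05,  1.75140650e-05, -2.65475302e-04,
       -1.43538961e-04,  1.09641658e-03]), 'joint_efforts': array([-3.00056499e-04, -4.46443605e+01, -4.06446362e+01,  6.98694144e-02,
        2.92796904e-02, -1.19236352e-04]), 'eef_pos': array([ 0.15116232, -0.58034367,  0.22152237]), 'tool_rot': array([-1.57269471e+00,  1.04858692e-04, -2.88678287e+00]), 'contact_force': array([ 1.14046328, -1.17312297,  0.38336837]), 'wrist_torque': array([-0.02063383,  0.07386502,  0.04218556]), 'width': 0.08762931162612168}
-0.0187
top [ 0.47513902 -0.1145074   1.34017821] [-3.08641928 -0.01329709 -1.58468388]
cartridge_center 0.76 [295. 224. 310. 246.] [ 0.429 -0.267  0.049] [ 0.397 -0.296 -0.001] [ 0.457 -0.24   0.085]
cartridge_center 0.17 [143. 202. 180. 243.] [0.46  0.138 0.035] [ 0.409  0.091 -0.003] [0.529 0.196 0.057]
port_mouth 0.77 [144. 198. 178. 244.] [0.46  0.139 0.034] [ 0.409  0.091 -0.004] [0.532 0.196 
[... 961 characters left out ...]
668 -0.05   0.038] [ 0.659 -0.067  0.001] [ 0.683 -0.043  0.061]
bench_forceps 0.74 [213. 273. 264. 321.] [0.453 0.153 0.031] [ 0.406  0.072 -0.004] [0.533 0.196 0.053]
bench_forceps 0.58 [282. 130. 301. 154.] [ 0.616 -0.435  0.011] [ 0.568 -0.479  0.   ] [ 0.668 -0.395  0.017]
bench_timer 0.78 [327. 147. 354. 163.] [ 0.453 -0.447  0.014] [ 0.42  -0.513 -0.003] [ 0.49  -0.42   0.021]
bench_timer 0.55 [317. 175. 337. 196.] [ 0.426 -0.259  0.046] [ 0.399 -0.371 -0.004] [ 0.473 -0.238  0.078]
coverslips 0.33 [205. 191. 218. 212.] [ 0.668 -0.052  0.038] [ 0.659 -0.073 -0.002] [ 0.703 -0.043  0.061]
pen 0.5 [282. 131. 301. 154.] [ 0.611 -0.432  0.011] [ 0.568 -0.474 -0.001] [ 0.666 -0.395  0.017]
```

```bash
python3 - <<'E'
from h import *
a=cv2.imread('pics/top1.png');b=cv2.imread('pics/scene1.png')
A=cv2.resize(a[140:260,120:400],(800,343),interpolation=cv2.INTER_CUBIC)
B=cv2.resize(b[110:330,180:380],(233,256));
C=np.zeros((600,800,3),np.uint8);C[:343]=A;C[343:599,:233]=B
C[343:599,240:540]=cv2.resize(a[190:254,280:355],(300,256),interpolation=cv2.INTER_CUBIC)
C[343:599,545:800]=cv2.resize(a[190:254,130:194],(255,256),interpolation=cv2.INTER_CUBIC)
cv2.imwrite('pics/c1.png',C)
s,p,d=readout.sense(),*viewer.capture('top'); P=cloud('top',s,d)
h=P[...,2]
for (x,y) in [(.43,-.267),(.46,.144)]:
    m=np.hypot(P[...,0]-x,P[...,1]-y)<.06
    q=P[m]; 
    t=q[q[:,2]>(.06 if y<0 else .04)]; print(t.mean(0),(t.min(0)+t.max(0))/2,len(t))
    if y<0:
        w,v=np.linalg.eigh(np.cov(t[:,:2].T)); print(w,np.arctan2(v[1,1],v[0,1]))
E
```

```text
[ 0.42998647 -0.26754421  0.07669595] [ 0.42949114 -0.26857932  0.07147526] 78
[1.83224609e-05 1.37773024e-04] -2.6948455761688734
[0.45871464 0.14153269 0.05024749] [0.45860033 0.14141851 0.04947516] 488
```

View pics/c1.png

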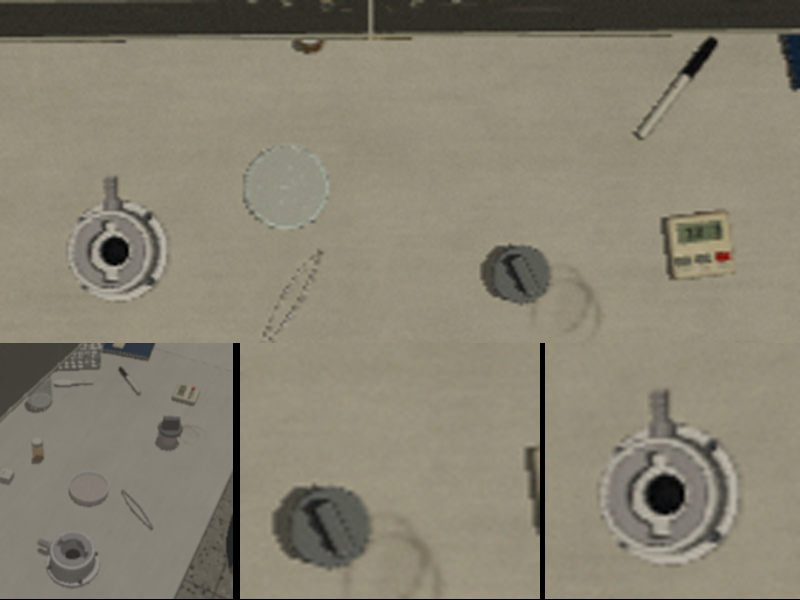

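```bash
python3 -m jog '[[0.06,[-0.0387,0,-0.0257],0],[0.06,[-0.0387,0,-0.0257],0],[0.06,[-0.0387,0,-0.0257],0],[0.06,[-0.0387,0,-0.0257],0],[0.06,[-0.0387,0,-0.0257],0],[0.06,[-0.0387,0,-0.0257],0],[0.06,[-0.0387,0,-0.0257],0],[0.06,[-0.0387,0,-0.0257],0],[0.06,[-0.0387,0,-0.0257],0],[0.06,[0,0.02,0],-0.18]]' 20
python3 -m jog '[[0.06,[0,0,0],0],[0.06,[0,0,0],0]]'
cat > lookc.py <<'E'
from h import *
import sys
s,p,d=cap('wrist'); save(p,sys.argv[1]); P=cloud('wrist',s,d)
print(s['eef_pos'],s['tool_rot'],s['contact_force'],s['joints'])
m=models.trace('wrist','cartridge_center')[:1]
for k in m: print(k['confidence'],k['rect'])
g=np.hypot(P[...,0]-.43,P[...,1]+.268)<.05
for lo,hi in [(.066,.09),(.036,.056)]:
    q=P[g&(P[...,2]>lo)&(P[...,2]<hi)]; (c,sz,a)=cv2.minAreaRect(q[:,:2].astype(np.float32)*1000)
    w,v=np.linalg.eigh(np.cov(q[:,:2].T)); print(len(q),q.mean(0),c,sz,a,np.arctan2(v[1,1],v[0,1]))
E
python3 lookc.py w1.png
```

```text
time_s: 2.2
eef_pos: [0.4324, -0.2671, 0.2043]
tool_rot: [-1.568, 0.003, -2.699]
contact_force: [-0.2, 0.2, -0.0]
width: 0.0602
time_s: 2.45
eef_pos: [0.4298, -0.2694, 0.2032]
tool_rot: [-1.57, 0.0, -2.711]
contact_force: [-0.1, -0.0, -0.6]
width: 0.0601
[ 0.42980361 -0.26939554  0.20321344] [-1.57039981e+00  1.58860330e-04 -2.71075429e+00] [-0.05531183 -0.03897595 -0.60507838] [-6.26922940e-01 -1.62288724e-01  1.51249059e+00 -5.76010316e-05
  1.79096734e+00  5.13022459e-01]
0.91 [233.1, 148.5, 283.2, 199.7]
551 [ 0.43177376 -0.26910196  0.07439813] (431.0201416015625, -269.466064453125) (39.36845779418945, 13.217642784118652) 24.703828811645508 -2.7045777292575135
1609 [ 0.4330581  -0.26812181  0.04461926] (430.61407470703125, -269.200927734375) (59.90879440307617, 58.92286682128906) 16.408227920532227 1.9619943882215962
```

View pics/w1.png

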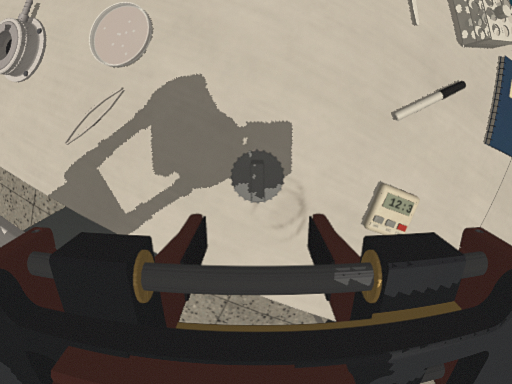

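```bash
python3 -m jog '[[0.06,[-0.001,0.04,0.0005],0],[0.06,[0,0.04,0],0],[0.06,[0,0.04,0],0],[0.06,[0,0.02,0],0],[0.06,[0,0.013,0],0],[0.06,[0,0,0],0],[0.06,[0,0,0],0],[0.008,[0,0,0],0],[0.008,[0,0,0],0],[0.008,[0,0,0],0]]' 25
python3 -m jog '[[0.008,[0,0,0],0],[0.008,[0,0,0],0],[0.008,[0,0,0],0]]'
```

```text
time_s: 3.8
eef_pos: [0.4312, -0.2691, 0.0499]
tool_rot: [-1.57, 0.0, -2.707]
contact_force: [-0.3, -0.0, -0.2]
width: 0.0331
time_s: 4.18
eef_pos: [0.4311, -0.269, 0.0496]
tool_rot: [-1.571, -0.0, -2.707]
contact_force: [0.3, 0.2, -0.2]
width: 0.0139
```

```bash
python3 -m jog '[[0.008,[0,-0.02,0],0],[0.008,[0,-0.03,0],0],[0.008,[0,-0.04,0],0],[0.008,[0,-0.04,0],0],[0.008,[0,0,0],-0.175],[0.008,[0,0,0],-0.175],[0.008,[0,0,0],-0.175],[0.008,[0,0,0],-0.175],[0.008,[0,0,0],-0.175],[0.008,[0,0,0],-0.175]]' 35
python3 -m jog '[[0.008,[0,0,0],-0.175],[0.008,[0,0,0],-0.175],[0.008,[0,0,0],-0.175],[0.008,[0,0,0],-0.175],[0.008,[0,0,0],-0.175],[0.008,[0,0,0],-0.175],[0.008,[0,0,0],-0.175],[0.008,[0,0,0],-0.175],[0.008,[0,0,0],-0.175],[0.008,[0,0,0],-0.175]]'
python3 -m jog '[[0.008,[0,0,0],0],[0.008,[0,0,0],0]]'
```

```text
time_s: 5.42
eef_pos: [0.4312, -0.2691, 0.1812]
tool_rot: [-1.57, -0.001, -1.651]
contact_force: [-0.2, -0.0, -1.7]
width: 0.0139
time_s: 6.68
eef_pos: [0.4312, -0.2691, 0.1812]
tool_rot: [-1.572, -0.001, 0.099]
contact_force: [-0.4, 1.0, -1.9]
width: 0.0135
time_s: 6.92
eef_pos: [0.4312, -0.2691, 0.1804]
tool_rot: [-1.571, -0.001, 0.09]
contact_force: [0.4, -0.5, -1.0]
width: 0.0134
```

```bash
python3 -m jog '[[0.008,[0.0207,0,0.0454],0],[0.008,[0.0207,0,0.0454],0],[0.008,[0.0207,0,0.0454],0],[0.008,[0.0207,0,0.0454],0],[0.008,[0.0207,0,0.0454],0],[0.008,[0.0207,0,0.0454],0],[0.008,[0.0207,0,0.0454],0],[0.008,[0.0207,0,0.0454],0],[0.008,[0.0207,0,0.0454],0],[0.008,[0,0,0],0]]'
python3 -m jog '[[0.008,[0,0,0],0],[0.008,[0,0,0],0]]'
python3 - <<'E'
from h import *
s,p,d=cap('wrist'); save(p,'w2.png'); P=cloud('wrist',s,d); np.savez('w2.npz',p=p,P=P)
print(s['eef_pos'],s['tool_rot'],s['joints'])
for k in models.trace('wrist','port_mouth')[:2]: print(k['confidence'],k['rect'])
for k in models.find_in('wrist','cartridge_center')[:2]: print(k['confidence'],k['rect'])
g=(np.hypot(P[...,0]-.459,P[...,1]-.1415)<.065)&(P[...,2]>.046)&(P[...,2]<.058)
q=P[g]; print(len(q),q[:,2].mean(),cv2.minEnclosingCircle(q[:,:2].astype(np.float32)*1000), (q.min(0)+q.max(0))/2,q.max(0)-q.min(0))
# rectified top view of mouth: color & height, 0.5mm/px
img=np.zeros((240,240,3),np.uint8)
c=viewer.get_calibration('wrist');T=np.array(c['tool_from_camera']);K=np.array(c['mtx']);_,Rc,t=campose('wrist',s)
i,j=np.mgrid[0:240,0:240]; X=.459+(120-i)*.0005; Y=.1415+(120-j)*.0005
W=(np.stack([X,Y,0*X+.05],-1)-t)@Rc
th=np.arctan2(np.hypot(W[...,0],W[...,1]),W[...,2]);k=th/np.hypot(W[...,0],W[...,1])
img=cv2.remap(p,(K[0,2]+K[0,0]*W[...,0]*k).astype(np.float32),(K[1,2]+K[1,1]*W[...,1]*k).astype(np.float32),cv2.INTER_CUBIC)
save(img,'w2top.png')
C=np.zeros((600,800,3),np.uint8);C[:300,:400]=cv2.resize(p,(400,300));C[:600,400:]=cv2.resize(img,(400,400))[0:400].repeat(1,0) if 0 else np.vstack([cv2.resize(img,(400,400)),np.zeros((200,400,3),np.uint8)])
save(C,'c2.png')
E
```

```text
time_s: 8.18
eef_pos: [0.5786, 0.1581, 0.1789]
tool_rot: [-1.57, 0.001, 0.095]
contact_force: [0.5, -0.2, -1.1]
width: 0.0139
time_s: 8.43
eef_pos: [0.5785, 0.1539, 0.18]
tool_rot: [-1.571, -0.0, 0.091]
contact_force: [0.7, 0.2, -1.4]
width: 0.014
[0.57848061 0.15388538 0.17998986] [-1.57108286e+00 -2.99870967e-04  9.10329716e-02] [ 2.03351461e-01  8.24946886e-02  1.31509833e+00 -3.23157097e-04
  1.74373376e+00 -1.45853344e+00]
0.59 [210.4, 22.9, 303.3, 136.7]
0.67 [207.2, 174.3, 309.0, 265.1]
3606 0.04824007607244174 ((458.91119384765625, 142.20852661132812), 42.132747650146484) [0.45906055 0.14224921 0.04866701] [0.08395684 0.08343481 0.00531491]
```

View pics/c2.png

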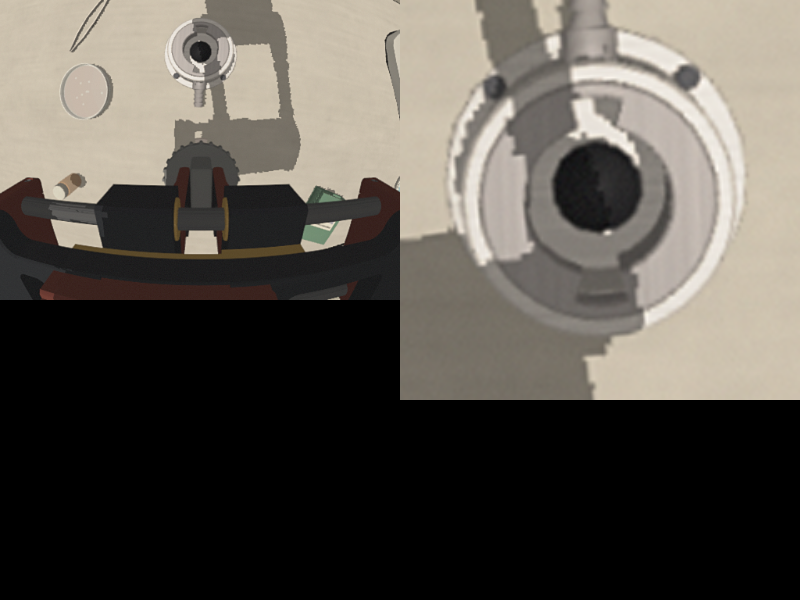

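```bash
python3 - <<'E'
from h import *
z=np.load('w2.npz');P=z['P']
c=np.array([.4590,.1422])
D=P[...,:2]-c; rr=np.hypot(D[...,0],D[...,1]); a=np.arctan2(D[...,1],D[...,0])
m=(rr>.0245)&(rr<.0295)
for lo in (0,np.pi):
    aa=(a-lo+np.pi)%(2*np.pi)-np.pi; k=m&(abs(aa)<.7)
    o=np.argsort(aa[k]); A=aa[k][o];Z=P[...,2][k][o]
    print([(round(float(x),2),round(float(h)*1000)) for x,h in zip(A,Z)][::2])
# bore: edge of points at collar level
q=P[(P[...,2]>.046)&(P[...,2]<.055)&(rr<.045)&(rr>.015)]
e=[]
for t in np.arange(-np.pi,np.pi,.15):
    b=np.arctan2(q[:,1]-c[1],q[:,0]-c[0]); k=abs((b-t+np.pi)%(2*np.pi)-np.pi)<.08
    if k.sum()>3: 
        w=q[k]; i=np.argmin(np.hypot(w[:,0]-c[0],w[:,1]-c[1])); e.append(w[i,:2]-c)
e=np.array(e); re=np.hypot(*e.T); print(np.round(re*1000,1))
k=re<.0245; x,y=e[k].T; s=np.linalg.lstsq(np.c_[2*x,2*y,np.ones(k.sum())],x*x+y*y,rcond=None)[0]; print('bore',c+s[:2],np.sqrt(s[2]+s[:2]@s[:2]))
img=cv2.imread('pics/w2top.png'); g=cv2.resize(img[30:210,40:220],(720,600),interpolation=cv2.INTER_CUBIC)
E
```

```text
[(-0.68, 48), (-0.68, 49), (-0.66, 49), (-0.65, 49), (-0.63, 48), (-0.63, 48), (-0.61, 50), (-0.6, 48), (-0.57, 49), (-0.56, 49), (-0.55, 49), (-0.53, 50), (-0.52, 48), (-0.51, 47), (-0.49, 48), (-0.48, 48), (-0.46, 48), (-0.45, 48), (-0.43, 47), (-0.41, 50), (-0.4, 48), (-0.38, 48), (-0.37, 48), (-0.36, 50), (-0.35, 48), (-0.33, 49), (-0.31, 49), (-0.3, 47), (-0.29, 7), (-0.29, 7), (-0.28, 49), (-0.27, 7), (-0.26, 49), (-0.25, 48), (-0.24, 49), (-0.23, 7), (-0.22, 7), (-0.19, 6), (-0.17, 8), (-0.14, 6), (-0.1, 7), (-0.09, 8), (-0.05, 6), (-0.02, 6), (-0.01, 8), (0.03, 7), (0.08, 7), (0.12, 8), (0.16, 7), (0.16, 8), (0.2, 7), (0.24, 5), (0.25, 7), (0.27, 34), (0.28, 45), (0.28, 7), (0.29, 5), (0.3, 49), (0.32, 50), (0.34, 48), (0.35, 49), (0.36, 48), (0.38, 50), (0.39, 48), (0.4, 50), (0.42, 48), (0.43, 49), (0.44, 49), (0.46, 49), (0.47, 49), (0.48, 49), (0.5, 49), (0.51, 50), (0.52, 50), (0.53, 48), (0.55, 49), (0.56, 49), (0.58, 48), (0.59, 50), (0.61, 49), (0.62, 47), (0.63, 50), (0.64, 49), (0.65, 49), (0.67, 49), (0.68, 48)]
[(-0.7, 7), (-0.68, 49), (-0.68, 48), (-0.67, 6), (-0
[... 876 characters left out ...]
, 7), (0.29, 6), (0.31, 50), (0.32, 49), (0.33, 50), (0.34, 7), (0.35, 48), (0.36, 49), (0.37, 48), (0.38, 6), (0.39, 48), (0.41, 7), (0.42, 48), (0.42, 49), (0.44, 48), (0.45, 50), (0.46, 6), (0.48, 48), (0.48, 48), (0.5, 49), (0.51, 48), (0.52, 7), (0.53, 49), (0.54, 48), (0.56, 49), (0.56, 8), (0.58, 49), (0.59, 48), (0.6, 50), (0.6, 48), (0.62, 8), (0.64, 50), (0.64, 49), (0.65, 48), (0.66, 47), (0.68, 7), (0.69, 49), (0.7, 50)]
[31.2 31.  22.  22.  21.9 21.8 22.2 22.3 22.5 22.2 22.3 22.6 22.1 21.8
 22.1 21.4 21.9 22.2 21.6 22.  31.1 31.  31.1 21.8 21.9 21.8 22.  22.1
 22.4 21.6 21.7 21.7 22.1 21.7 22.  21.7 22.  21.9 22.  22.2 22.  31.2]
bore [0.45891697 0.1420889 ] 0.021987600667859434
```

```bash
python3 - <<'E'
from h import *
from scipy.optimize import least_squares
z=np.load('w2.npz');P=z['P']
c=np.array([.57848,.15389]); yaw=.091
ct,st=np.cos(yaw),np.sin(yaw)
D=P[...,:2]-c; L=np.stack([D@[ct,st],D@[-st,ct]],-1)
Z=P[...,2]
k=(abs(L).max(-1)<.04)&(Z>.14)&(Z<.22)
print(np.histogram(Z[k],16))
for zl,zh in [(.170,.182)]:
    q=L[k&(Z>zl)&(Z<zh)]; print(len(q),q.min(0),q.max(0))
    e=[]
    for t in np.arange(-np.pi,np.pi,.12):
        b=np.arctan2(q[:,1],q[:,0]);w=q[abs(b-t)<.06]
        if len(w)>3: i=np.argmax(np.hypot(*w.T)); e.append(w[i])
    e=np.array(e); e=e[np.hypot(*e.T)>.026]; print(np.round(e*1000,1).tolist())
    f=least_squares(lambda p:np.hypot(e[:,0]-p[0],e[:,1]-p[1])-.029,[0,0],loss='soft_l1',f_scale=.0007); print('cap ctr tool xz',f.x,f.cost)
b=L[k&(Z>.195)]; print('high',len(b),b.min(0) if len(b) else 0,b.max(0) if len(b) else 0)
# slot template
c=np.array([.45892,.14209]);D=P[...,:2]-c; r=np.hypot(D[...,0],D[...,1]); m=(r>.0235)&(r<.0305)&(Z>.04)&(Z<.06)
best=[]
for a in np.arange(-.2,.25,.01):
    y=abs(D@[-np.sin(a),np.cos(a)])[m]; best.append((int((y<.0058).sum()),round(a,2)))
print(best)
E
```

```text
(array([  22,   59,    0,    0,   50,  420, 2228,  125,  134,  158,  174,
        202, 1484,  204,  144,  148]), array([0.14652328, 0.15111428, 0.15570527, 0.16029626, 0.16488726,
       0.16947825, 0.17406925, 0.17866024, 0.18325123, 0.18784223,
       0.19243322, 0.19702422, 0.20161521, 0.2062062 , 0.2107972 ,
       0.21538819, 0.21997919]))
2722 [-0.02910045 -0.03055144] [0.00531827 0.03065589]
[[-28.9, -0.5], [-27.1, -3.3], [-28.3, -7.4], [-26.7, -8.6], [-25.2, -14.5], [-24.8, -15.0], [-20.4, -20.1], [-20.1, -21.2], [-14.9, -23.6], [-14.0, -25.9], [-9.3, -26.2], [-6.4, -29.3], [-5.4, -28.6], [0.9, -30.4], [1.9, -30.6], [4.8, -27.9], [3.9, 28.8], [1.1, 30.7], [-3.7, 27.6], [-6.4, 29.4], [-7.7, 27.0], [-14.3, 26.0], [-14.4, 25.6], [-19.5, 21.2], [-20.1, 21.4], [-22.1, 16.9], [-25.0, 15.1], [-26.2, 9.9], [-28.0, 8.1], [-27.1, 4.8], [-29.1, 0.1]]
cap ctr tool xz [ 2.67659331e-04 -4.69710701e-05] 7.670900298423561e-06
high 2267 [-0.01934417 -0.01633037] [0.00911181 0.01653262]
[(73, np.float64(-0.2)), (69, np.float64(-0.19)), (66, np.float64(-0.18)), (62, np.float64(-0.17)), (56, np.
[... 276 characters left out ...]
oat64(-0.05)), (12, np.float64(-0.04)), (10, np.float64(-0.03)), (4, np.float64(-0.02)), (4, np.float64(-0.01)), (3, np.float64(0.0)), (1, np.float64(0.01)), (0, np.float64(0.02)), (0, np.float64(0.03)), (0, np.float64(0.04)), (3, np.float64(0.05)), (4, np.float64(0.06)), (4, np.float64(0.07)), (4, np.float64(0.08)), (11, np.float64(0.09)), (15, np.float64(0.1)), (17, np.float64(0.11)), (19, np.float64(0.12)), (23, np.float64(0.13)), (28, np.float64(0.14)), (29, np.float64(0.15)), (33, np.float64(0.16)), (38, np.float64(0.17)), (42, np.float64(0.18)), (46, np.float64(0.19)), (50, np.float64(0.2)), (54, np.float64(0.21)), (57, np.float64(0.22)), (62, np.float64(0.23)), (64, np.float64(0.24))]
```

```bash
python3 -m jog '[[0.008,[-0.03,0,-0.0002],0],[0.008,[-0.03,0,-0.0002],0],[0.008,[-0.03,0,-0.0002],0],[0.008,[-0.0302,0,-0.0003],0],[0.008,[0,0.02,0],0.06],[0.008,[0,0.02,0],0],[0.008,[0,0.02,0],0],[0.008,[0,0.01,0],0],[0.008,[0,0,0],0],[0.008,[0,0,0],0]]' 40
python3 - <<'E'
from h import *
s,p,d=cap('scene'); save(p,'s2.png'); print(s['eef_pos'],s['tool_rot'],s['contact_force'],s['wrist_torque'])
save(cv2.resize(p[230:340,180:300],(600,550),interpolation=cv2.INTER_CUBIC),'s2c.png')
E
```

```text
time_s: 9.82
eef_pos: [0.4594, 0.1431, 0.1103]
tool_rot: [-1.571, -0.001, 0.033]
contact_force: [0.4, 0.5, -1.1]
width: 0.014
[0.45939914 0.14312932 0.11029074] [-1.57059055e+00 -8.65348441e-04  3.33572444e-02] [ 0.3638162   0.48227236 -1.05251793] [ 0.07132845 -0.17682434 -0.00793315]
```

View pics/s2c.png

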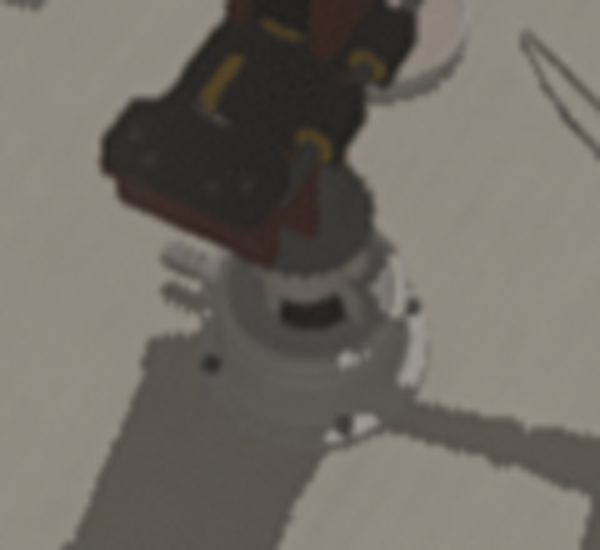

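```bash
python3 -m jog '[[0.008,[-0.0005,0.005,-0.001],0],[0.008,[0,0.005,0],0],[0.008,[0,0.004,0],0],[0.008,[0,0.004,0],0],[0.008,[0,0.004,0],0],[0.008,[0,0.003,0],0],[0.008,[0,0,0],0]]'; python3 -m jog '[[0.008,[0,0.002,0],0],[0.008,[0,0.002,0],0],[0.008,[0,0.001,0],0],[0.008,[0,0,0],0]]'
```

```text
time_s: 10.75
eef_pos: [0.4583, 0.142, 0.0843]
tool_rot: [-1.571, 0.001, 0.033]
contact_force: [0.7, 0.0, -1.7]
width: 0.0134
time_s: 11.25
eef_pos: [0.4586, 0.142, 0.0797]
tool_rot: [-1.571, -0.0, 0.033]
contact_force: [-0.0, 0.0, -0.9]
width: 0.0136
```

```bash
python3 -m jog '[[0.008,[0,0.001,0],0],[0.008,[0,0.001,0],0],[0.008,[0,0,0],0]]'; python3 -m jog '[[0.008,[0,0.001,0],0],[0.008,[0,0.001,0],0],[0.008,[0,0,0],0]]'; python3 -m jog '[[0.008,[0,0.001,0],0],[0.008,[0,0.001,0],0],[0.008,[0,0,0],0]]'
```

```text
time_s: 11.62
eef_pos: [0.4586, 0.142, 0.0779]
tool_rot: [-1.571, -0.0, 0.033]
contact_force: [-1.5, 0.3, 2.4]
width: 0.0138
time_s: 12.0
eef_pos: [0.4586, 0.1421, 0.0758]
tool_rot: [-1.571, -0.0, 0.033]
contact_force: [-1.4, -0.2, 4.1]
width: 0.0138
time_s: 12.38
eef_pos: [0.4586, 0.142, 0.0738]
tool_rot: [-1.571, -0.0, 0.033]
contact_force: [-1.3, -1.5, 5.2]
width: 0.0136
```

```bash
python3 -m jog '[[0.008,[0,0.0015,0],0],[0.008,[0,0.0015,0],0],[0.008,[0,0.001,0],0],[0.008,[0,0,0],0]]'; python3 -m jog '[[0.008,[0,0.0015,0],0],[0.008,[0,0.0015,0],0],[0.008,[0,0.001,0],0],[0.008,[0,0,0],0]]'; python3 -c "
from h import *
s=readout.sense();print(s['eef_pos'],s['contact_force'],s['wrist_torque'])"
```

```text
time_s: 12.88
eef_pos: [0.4586, 0.142, 0.07]
tool_rot: [-1.571, -0.0, 0.033]
contact_force: [-0.4, -0.3, 6.5]
width: 0.0134
time_s: 13.38
eef_pos: [0.4587, 0.1421, 0.0664]
tool_rot: [-1.571, -0.001, 0.033]
contact_force: [-2.3, -0.7, 8.4]
width: 0.0138
[0.45869328 0.14206597 0.06639147] [-2.34812173 -0.65282365  8.38903798] [-0.14105588  0.39339511  0.04304347]
```

```bash
python3 -m jog '[[0.008,[0,0.0008,0],0],[0.008,[0,0,0],0.1],[0.008,[0,0,0],0.1],[0.008,[0,0,0],0]]'; python3 -c "
from h import *
s=readout.sense();print(s['eef_pos'],s['contact_force'],s['wrist_torque'])"
```

```text
time_s: 13.88
eef_pos: [0.4592, 0.1421, 0.066]
tool_rot: [-1.57, -0.002, -0.168]
contact_force: [-1.5, 0.4, 8.0]
width: 0.0134
[0.45915306 0.14213934 0.06595369] [-1.47755469  0.38355644  8.0090373 ] [-0.02830394  0.12145814  0.03368043]
```

```bash
python3 -m jog '[[0.008,[0,0,0],0.12],[0.008,[0,0,0],0.12],[0.008,[0,0,0],0.12],[0.008,[0,0,0],0.12],[0.008,[0,0,0],0.12],[0.008,[0,0,0],0.12],[0.008,[0,0,0],0.12],[0.008,[0,0,0],0]]'; python3 -c "
from h import *
s=readout.sense();print(s['eef_pos'],s['contact_force'],s['wrist_torque'])"
python3 -m jog '[[0.008,[0,0,0],0.07],[0.008,[0,0,0],0.03],[0.008,[0,0,0],0]]'; python3 -c "
from h import *
s=readout.sense();print(s['eef_pos'],s['contact_force'],s['wrist_torque'])"
```

```text
time_s: 14.88
eef_pos: [0.4595, 0.1422, 0.0661]
tool_rot: [-1.568, -0.001, -1.008]
contact_force: [0.4, -0.1, 8.0]
width: 0.0136
[0.45952311 0.14220733 0.06613332] [ 0.38552058 -0.07770044  8.00197552] [-0.10216953 -0.05905371 -0.08218086]
time_s: 15.25
eef_pos: [0.4595, 0.1422, 0.0661]
tool_rot: [-1.568, -0.001, -1.107]
contact_force: [-0.2, 0.7, 8.9]
width: 0.0136
[0.45952836 0.14220775 0.06614094] [-0.15624814  0.66937929  8.86473603] [ 0.00821618 -0.06624803  0.02893374]
```

```bash
for i in 1; do python3 -m jog '[[0.008,[0,0,0],0.04],[0.008,[0,0,0],0]]'; python3 -c "
from h import *
s=readout.sense();print(s['contact_force'],s['wrist_torque'])"; python3 -m jog '[[0.008,[0,0,0],0.04],[0.008,[0,0,0],0]]'; python3 -c "
from h import *
s=readout.sense();print(s['contact_force'],s['wrist_torque'])";  python3 -m jog '[[0.008,[0,0,0],0.03],[0.008,[0,0,0],0]]'; python3 -c "
from h import *
s=readout.sense();print(s['contact_force'],s['wrist_torque'])"; done
```

```text
time_s: 15.5
eef_pos: [0.4595, 0.1422, 0.0661]
tool_rot: [-1.568, -0.001, -1.147]
contact_force: [0.2, 0.2, 9.6]
width: 0.014
[0.21594874 0.19107638 9.6111271 ] [-0.09044083 -0.02843406  0.01467813]
time_s: 15.75
eef_pos: [0.4594, 0.1422, 0.0661]
tool_rot: [-1.568, -0.001, -1.187]
contact_force: [-0.4, -0.8, 8.8]
width: 0.0134
[-0.42894402 -0.8429104   8.83910131] [-0.14457758  0.07693886  0.06458585]
time_s: 16.0
eef_pos: [0.4592, 0.1421, 0.0661]
tool_rot: [-1.569, -0.0, -1.217]
contact_force: [-2.6, -0.5, 9.1]
width: 0.0138
[-2.63259091 -0.4903217   9.07628088] [-0.15033816  0.19363393  0.09996902]
```

```bash
python3 -m jog '[[0.008,[0,0,0],0.03],[0.008,[0,0,0],0]]'; python3 -c "
from h import *
s=readout.sense();print(s['contact_force'],s['wrist_torque'])"; python3 -m jog '[[0.008,[0,0,0],0.03],[0.008,[0,0,0],0]]'; python3 -c "
from h import *
s=readout.sense();print(s['contact_force'],s['wrist_torque'])"
```

```text
time_s: 16.25
eef_pos: [0.4588, 0.1421, 0.0661]
tool_rot: [-1.57, -0.0, -1.247]
contact_force: [-3.2, -0.6, 9.7]
width: 0.0137
[-3.24902996 -0.6165968   9.65322745] [-0.19608845  0.41569322  0.18312939]
time_s: 16.5
eef_pos: [0.4585, 0.142, 0.0661]
tool_rot: [-1.57, -0.0, -1.277]
contact_force: [-3.6, -2.3, 10.2]
width: 0.0137
[-3.64600712 -2.28056427 10.24680803] [-0.23772365  0.71127733  0.29481096]
```

```bash
S='from h import *
s=readout.sense();print(s["contact_force"],s["wrist_torque"])'; python3 -m jog '[[0.008,[0,-0.0015,0],0],[0.008,[0,-0.0015,0],0],[0.008,[0,0,0],0]]'; python3 -c "$S"; python3 -m jog '[[0.008,[0,-0.001,0],0],[0.008,[0,0,0],0]]'; python3 -c "$S"; python3 -m jog '[[0.008,[0,-0.001,0],0],[0.008,[0,0,0],0]]'; python3 -c "$S"
```

```text
time_s: 16.88
eef_pos: [0.4585, 0.142, 0.0676]
tool_rot: [-1.571, 0.0, -1.277]
contact_force: [-1.4, -0.0, 2.8]
width: 0.0138
[-1.41366336 -0.01712771  2.84278232] [-0.09199293  0.00460023  0.21130131]
time_s: 17.12
eef_pos: [0.4584, 0.142, 0.0687]
tool_rot: [-1.571, 0.0, -1.277]
contact_force: [-0.8, 0.7, 1.9]
width: 0.0136
[-0.78475336  0.67071971  1.85995513] [-0.00517973 -0.05362632  0.23722594]
time_s: 17.38
eef_pos: [0.4584, 0.142, 0.0698]
tool_rot: [-1.571, 0.0, -1.277]
contact_force: [0.1, 0.2, 1.2]
width: 0.0138
[0.11284954 0.24513037 1.1610994 ] [ 0.02749024 -0.06894056  0.22264098]
```

```bash
S='from h import *
s=readout.sense();print(s["contact_force"],s["wrist_torque"])'; python3 -m jog '[[0.008,[0,-0.001,0],0],[0.008,[0,0,0],0]]'; python3 -c "$S"; python3 -m jog '[[0.008,[0,-0.001,0],0],[0.008,[0,0,0],0]]'; python3 -c "$S"
```

```text
time_s: 17.62
eef_pos: [0.4584, 0.142, 0.0708]
tool_rot: [-1.571, 0.0, -1.277]
contact_force: [-0.7, 1.0, 1.1]
width: 0.0138
[-0.67997909  1.02324481  1.05427856] [ 0.02750403 -0.0120187   0.25473336]
time_s: 17.88
eef_pos: [0.4584, 0.142, 0.0711]
tool_rot: [-1.571, 0.0, -1.277]
contact_force: [2.4, 1.3, -4.5]
width: 0.0139
[ 2.41431375  1.3303585  -4.51412189] [ 0.16304373 -0.5290976   0.27492539]
```

```bash
S='from h import *
s=readout.sense();print(s["contact_force"],s["wrist_torque"])'; python3 -m jog '[[0.008,[0,0.0005,0],-0.03],[0.008,[0,0,0],-0.03],[0.008,[0,0,0],0]]'; python3 -c "$S"; python3 -m jog '[[0.008,[0,0,0],-0.03],[0.008,[0,0,0],0]]'; python3 -c "$S"
```

```text
time_s: 18.25
eef_pos: [0.4584, 0.142, 0.0712]
tool_rot: [-1.571, 0.0, -1.216]
contact_force: [0.1, 1.2, -4.5]
width: 0.0137
[ 0.13500655  1.21449691 -4.50053121] [ 0.11483042 -0.28393711 -0.02319898]
time_s: 18.5
eef_pos: [0.4584, 0.142, 0.0712]
tool_rot: [-1.571, 0.0, -1.186]
contact_force: [1.8, 2.0, -4.7]
width: 0.0141
[ 1.77976548  2.00689191 -4.67297634] [ 0.1736343  -0.30227849 -0.08041585]
```

```bash
S='from h import *
s=readout.sense();print(s["contact_force"],s["wrist_torque"])'; python3 -m jog '[[0.008,[0,0.0006,0],-0.04],[0.008,[0,0,0],0]]'; python3 -c "$S"; python3 -m jog '[[0.008,[0,0,0],0.03],[0.03,[0,0,0],0],[0.03,[0,0,0],0],[0.03,[0,0,0],0]]'; python3 -c "$S"
```

```text
time_s: 18.75
eef_pos: [0.4584, 0.1419, 0.0711]
tool_rot: [-1.571, -0.0, -1.147]
contact_force: [-1.0, 0.6, -0.4]
width: 0.0138
[-0.96876361  0.64396723 -0.3997619 ] [ 0.03068886  0.10458027 -0.03667464]
time_s: 19.25
eef_pos: [0.4587, 0.142, 0.0709]
tool_rot: [-1.57, -0.0, -1.177]
contact_force: [0.3, 0.8, 0.4]
width: 0.0299
[0.33563296 0.81759171 0.42981596] [-0.02242116 -0.12306696  0.05405721]
```

```bash
python3 -m jog '[[0.03,[0,-0.02,0],0],[0.04,[0,-0.03,0],0],[0.05,[0,-0.03,0],0],[0.05,[0,-0.04,0],0],[0.05,[0,0,0],0],[0.05,[0,0,0],0]]'
python3 - <<'E'
from h import *
s,p,d=cap('wrist'); save(p,'w3.png'); P=cloud('wrist',s,d)
print(s['eef_pos'],s['tool_rot'],s['contact_force'])
g=np.hypot(P[...,0]-.459,P[...,1]-.142)<.045
Z=P[...,2]; print(np.histogram(Z[g],np.arange(.03,.12,.003)))
for lo,hi in [(.088,.115),(.060,.075)]:
    q=P[g&(Z>lo)&(Z<hi)]; c,sz,a=cv2.minAreaRect(q[:,:2].astype(np.float32)*1000)
    w,v=np.linalg.eigh(np.cov(q[:,:2].T)); print(len(q),np.median(q,0),c,sz,np.arctan2(v[1,1],v[0,1]))
    A=np.c_[q[:,:2]-q[:,:2].mean(0),np.ones(len(q))]
    k=abs(q[:,2]-np.median(q[:,2]))<.004; print('plane',np.linalg.lstsq(A[k],q[k,2],rcond=None)[0])
save(np.hstack([cv2.resize(p[90:250,160:360],(500,400))]),'w3c.png')
E
```

```text
time_s: 20.0
eef_pos: [0.4585, 0.142, 0.1911]
tool_rot: [-1.57, -0.0, -1.177]
contact_force: [0.3, 0.9, 0.3]
width: 0.05
[0.45854645 0.14201885 0.19114625] [-1.57017162e+00 -1.01364783e-04 -1.17682263e+00] [0.325822   0.88142819 0.27386272]
(array([  16,   21,    8,   15,   18, 1086,  970,    1,    0,    4,   22,
        805, 1094,    7,    7,   11,    3,   13,    3,   13,    8,  346,
        337,    0,    0,    0,    0,    0,    0]), array([0.03 , 0.033, 0.036, 0.039, 0.042, 0.045, 0.048, 0.051, 0.054,
       0.057, 0.06 , 0.063, 0.066, 0.069, 0.072, 0.075, 0.078, 0.081,
       0.084, 0.087, 0.09 , 0.093, 0.096, 0.099, 0.102, 0.105, 0.108,
       0.111, 0.114, 0.117]))
700 [0.45920427 0.14260455 0.09596412] (459.6057434082031, 141.7342987060547) (13.681965827941895, 39.88384246826172) 1.970066226367405
plane [-0.02355039 -0.01136805  0.09590874]
1935 [0.454361   0.14435132 0.06612904] (458.4957275390625, 141.7398223876953) (58.9240837097168, 59.56236267089844) -2.7449398678239594
plane [ 0.00112272 -0.00352293  0.06608558]
```

View pics/w3c.png

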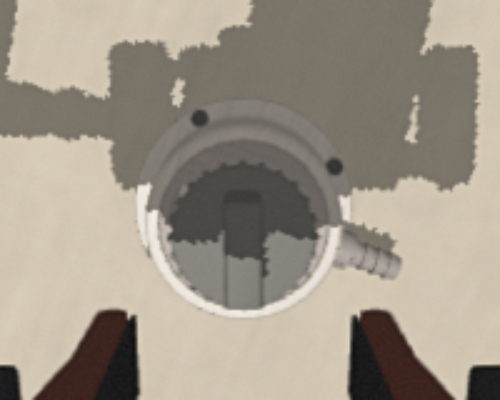

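```bash
python3 -m jog '[[0.05,[0,-0.02,0],0],[0.05,[0,0,0],0],[0.05,[0,0,0],0]]'; python3 - <<'E'
from h import *
s,p,d=cap('wrist');P=cloud('wrist',s,d);Z=P[...,2];g=np.hypot(P[...,0]-.459,P[...,1]-.142)<.045
print(np.median(Z[g&(Z>.06)&(Z<.075)])-np.median(Z[g&(Z>.045)&(Z<.053)]))
workorder.sign_off()
E
```

```text
time_s: 20.42
eef_pos: [0.4582, 0.1419, 0.2095]
tool_rot: [-1.572, 0.0, -1.177]
contact_force: [-0.8, 0.5, -0.3]
width: 0.0498
0.018177096042779672
the job is handed in; nothing more can be done
```

The cartridge is in the filter head, turned clockwise to the stop and locked, with the cap level. I handed the job in at about 20.5 s, with the gripper open and well clear above it.

- **Insertion:** the lugs went straight into the slots, which I measured at about 0.03 rad from the world x axis. I pressed against the spring to about 9–10 N net.
- **Turning:** it turned clockwise about 1.3 rad, until the stop gave 0.29 Nm. The largest reading on the wrist was about 10 N upward, plus about 4 N sideways.
- **Locking:** I let the spring lift it into the pockets. A light upward pull of about 4.5 N was resisted.
- **Height:** after release, the cap's top sat 18.2 mm above the head's rim, so the cartridge centre is about 10 mm above the mouth. Locked should be 9.5 mm; unlocked would be 18 mm.
- **Final angle and level:** the bar is 1.20 rad clockwise from the slots, and the cap tilts less than 0.004 rad.

**Less certain:** my turn-back test before release was weak. The torque reached only about -0.08 Nm, then eased to -0.04 Nm, probably from play in the pocket or a little slip in the pads. I relied on the height to confirm the lock. I did not measure the other items again afterwards; the arm passed well above them and felt no contact.

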